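# Lay out a puppet's carved parts on their tracing boards

## Task

Lay the four carved wooden parts of the puppet (head, trunk, long leg, short forearm) each on the white board that bears its own traced outline, centred in the outline and lying along it; the head stands upright on its neck, facing any way, and the others lie flat, either end first. Set the parts down rather than drop them, and leave the jar of brushes and the paint tube where they are.

Things in the scene. Friction and masses are not known exactly. Their poses are not given: they have to be found in the camera images.
- head_center (a point): The puppet's carved wooden head, a bust standing on a round neck foot: 72 mm tall, foot 50 mm across, neck 30 mm thick from 16 to 22 mm above the underside, egg-shaped head 52 mm across at its widest (43 mm up), dark hair, small nose along +x. This point: on its vertical axis, 36 mm above its underside. z up. About 90 g.
- trunk_center (a point): The puppet's wooden trunk lying flat: 100 mm long (its y), 42 mm high, 60 mm wide at both ends with a waist 44 mm wide and 48 mm long in the middle (widths along its x). Point: its centre, 21 mm above its underside. z up. About 120 g.
- leg_center (a point): The long limb, the puppet's leg, wooden, lying flat: 150 mm long (its y), 30 mm high, a bar 24 mm wide (along its x) with a round lobe 30 mm across at each end. Point: its centre, 15 mm above its underside. z up. About 70 g.
- forearm_center (a point): The short limb, the puppet's forearm, wooden, lying flat: 90 mm long (its y), 26 mm high, a bar 20 mm wide (along its x) with a round lobe 26 mm across at each end. Point: its centre, 13 mm above its underside. z up. About 35 g.
- board_head: Head board: a white board 90 x 170 x 6 mm, fixed to the table, with a thin dark traced line. Origin: centre of its underside, right under the centre of the tracing; z up, y along the board's length. Tracing: a circle 56 mm across, 3 mm outside the head's foot all round.
- board_trunk: Trunk board: a white board 90 x 170 x 6 mm, fixed to the table, with a thin dark traced line. Origin: centre of its underside, right under the centre of the tracing; z up, y along the board's length. Tracing: the trunk's waisted shape seen from above, 3 mm outside it all round, its length along y.
- board_leg: Leg board: a white board 90 x 170 x 6 mm, fixed to the table, with a thin dark traced line. Origin: centre of its underside, right under the centre of the tracing; z up, y along the board's length. Tracing: the long limb's shape with lobed ends, 156 mm long, 3 mm outside the leg all round, its length along y.
- board_forearm: Forearm board: a white board 90 x 170 x 6 mm, fixed to the table, with a thin dark traced line. Origin: centre of its underside, right under the centre of the tracing; z up, y along the board's length. Tracing: the short limb's shape with lobed ends, 96 mm long, 3 mm outside the forearm all round, its length along y.
- brush_jar: Bystander: a glass jar 66 mm across and 80 mm tall with brushes standing in it up to 160 mm, loose, at the robot's left edge of the work. Origin: centre of its underside.
- paint_tube: Bystander: a yellow paint tube lying on the table, 34 x 108 x 18 mm, loose, beyond the boards. Origin: on the table under its middle (the tube reaches 47 mm to -y, 61 mm to +y of it).
Things that resemble listed ones, but are neither listed nor needed, are in the scene too. Leave any purple look-alike of the part that bears forearm_center alone. What is shaped like the part that bears trunk_center but yellow is not meant.

How it is judged:
By the outcome, as a careful person would: the job done as asked, in the order asked, and still so for the second after the job is handed in, with the robot touching nothing.
It also fails if it takes over 112 s, if anything falls off the work surface, if the arm or the gripper's body presses on something with over 40 N, if the wrist force passes 120 N, or if a joint passes its speed limit or range.

## Robot

A 6-joint arm with a two-finger parallel gripper is mounted at the origin on the work surface. World frame = base frame: x ahead of the robot, y to its left, z up, the work surface at z = 0. Lengths are in m, angles in degrees, forces in N, time in s.
With the tool pointing down it reaches from about 0.375 to 0.9 m from the base axis. Payload 3.1 kg.
Tool frame: the origin (TCP) lies on the mounting face of the last link; the fingertips stand 173 mm ahead of it and the grasp point (between the pads) lies 155 mm ahead of it; z points along the fingers, y is the line along which they close (so a half turn about z gives the same grasp; the last joint's range is limited). The gripper opens to 85 mm and grips with 20 to 120 N. Pads are 22 mm wide; open, the fingers measure 114 mm over their backs; the gripper's body (76 mm by 85 mm) begins 54 mm behind the grasp point. The pads swing forward as they close: fully open they stand 13 mm farther back than shut.
Start: joints at [-81.389, 30.224, 82.088, -0, 67.689, -10.227], TCP at [0.202, -0.591, 0.405] pointing down, gripper open.
Joint ranges: [-176.69, 176.69], [-43.24, 126.21], [12.49, 139.97], [-82, 262], [0, 151.66], [-163.58, 163.58]. Speed limits (degrees/s): [159.86, 159.86, 180, 180, 180, 180].

## Interface

Orientations are given as a 3x3 rotation matrix whose columns are the frame's x, y, z axes.
In Python, from cell import get_state, capture, hand_in gives the robot as it stands. The module is installed in compiled form; this text tells all that it offers.
- The arm moves only by the tool arm_command, never from a script. Its argument "plan" is a list of rows, each a list of 3 entries, a list of its own where there are three numbers: the shift along the tool's x, y, z in m, then the turn about the tool's z in rad, then the opening in per cent of the stroke, from 0 (shut) to 100 (fully open). In form: [[[tx, ty, tz], roll, hand], ...]. A call has 1 to 12 rows; each row is the pose to reach, as a shift and turn from the pose commanded when the call began, along the tool's axes at that moment; what a row does not reach only later rows make up. A row lasts 1/10 s, in which the tool goes at most 50 mm and 8.59 degrees, less where a joint would pass 70% of its speed; a pose out of reach is approached as far as the arm can. A call with a gripper value outside its range is refused whole. The fingers move at their own pace and stop on an object; the grip force is fixed at half the most. Time passes only in rows, so rows that repeat a pose let the fingers close. It gives the time, the measured TCP pose, the force, the opening and the grip force at its end, in the units of the state.
- get_state(): the state, without advancing time (a new reading comes with each control period).
- capture(name): name is "side" or "top" or "wrist"; returns a dict with "image" (420x560x3 uint8, blue, green, red), "camera_matrix" (3x3 intrinsics, pixels), "origin" and "orientation" of the camera in the world; the wrist camera has in their place "T_tool_cam" (4x4, takes a point from camera to tool coordinates, whose origin is the TCP and whose axes are the flange's). Camera axes: x right, y up, looking along -z (the intrinsics and any distortion apply to the point x, -y, -z); pixel columns grow to the right and rows downward; lengths in m; the calibration is good to about 2 mm. A picture is of the moment at which its call begins: read the wrist's pose just before it. There is no depth.
- hand_in(): hands the job in; it is judged then, once.
The state is a dict: "time": time; "joint_pos": joint angles; "dq": joint speeds; "tau": joint torques, N m; "eef_pos": TCP position; "tool_rot": TCP orientation; "contact_force": force on the tool from outside, world axes, zero at the start; "torque": the same for the moment, N m; "finger_gap": finger opening in m; "grip_force": force on a finger pad.
Only numpy, scipy, OpenCV 4.12 (cv2) and the standard library are available. Lean on these libraries where they do the work, as an engineer would, in place of code of your own. Each camera call takes 0.05 s, during which the arm holds its last target. There are 200 camera calls.

## Working session

There is one attempt and no reset: what is moved stays moved. The work goes in short steps, Python scripts to look and compute and a tool call to move; the robot and the scene stay as the last step left them, time stands still between calls to the robot, and variables do not carry over. Pictures are saved under pics/ and viewed, at most 18 in all, crops included, and the job is handed in when it is done.

Besides the shell and the picture viewer there is one more tool, called by a JSON object that holds its "fn" and its "kwargs", one argument or row to a line. arm_command: Moves the arm, as the interface text tells. Its arguments: {"type":"object","properties":{"plan":{"type":"array","items":{"type":"array"}}},"required":["plan"]}

```bash
mkdir -p pics
cat > h.py <<'E'
import numpy as np, cv2
from cell import get_state, capture, hand_in
def snap(name,fn):
    s=get_state(); c=capture(name); K=np.array(c["camera_matrix"])
    if "T_tool_cam" in c:
        T=np.array(c["T_tool_cam"]); R=np.array(s["tool_rot"])
        O=R@T[:3,3]+np.array(s["eef_pos"]); Q=R@T[:3,:3]
    else: O=np.array(c["origin"]); Q=np.array(c["orientation"])
    np.savez("pics/"+fn+".npz",K=K,O=O,Q=Q); cv2.imwrite("pics/"+fn+".png",c["image"])
    print({k:(v.shape if hasattr(v,'shape') else v) for k,v in c.items() if k!="image"}.keys(),O.round(3))
    return c
def w(fn,u,v,z):
    d=np.load("pics/"+fn+".npz"); r=d["Q"]@(np.array([1,-1,-1])*(np.linalg.inv(d["K"])@[u,v,1]))
    return (d["O"]+r*(z-d["O"][2])/r[2]).round(4)
def px(fn,p):
    d=np.load("pics/"+fn+".npz"); q=d["K"]@(np.array([1,-1,-1])*(d["Q"].T@(np.array(p)-d["O"]))); return (q[:2]/q[2]).round(1)
E
python3 - <<'E'
from h import *
for n in("top","side","wrist"): snap(n,n+"0")
s=get_state(); print({k:np.round(v,3).tolist() for k,v in s.items()})
E
```

```text
dict_keys(['camera_matrix', 'origin', 'orientation']) [0.422 0.11  1.241]
dict_keys(['camera_matrix', 'origin', 'orientation']) [0.408 0.911 0.821]
dict_keys(['camera_matrix', 'T_tool_cam']) [ 0.283 -0.564  0.372]
{'time': 0.15, 'joint_pos': [-81.391, 30.269, 82.14, -0.001, 67.689, -10.229], 'dq': [-0.107, -0.084, -0.146, 0.03, -0.105, 0.038], 'tau': [0.001, -44.274, -17.828, -0.0, 0.006, 0.0], 'eef_pos': [0.202, -0.591, 0.404], 'tool_rot': [[0.946, 0.323, -0.0], [0.323, -0.946, 0.002], [0.0, -0.002, -1.0]], 'contact_force': [-0.317, -0.598, -0.116], 'torque': [-0.014, -0.038, -0.019], 'grip_force': 0.0, 'finger_gap': 0.086}
```

View pics/top0.png

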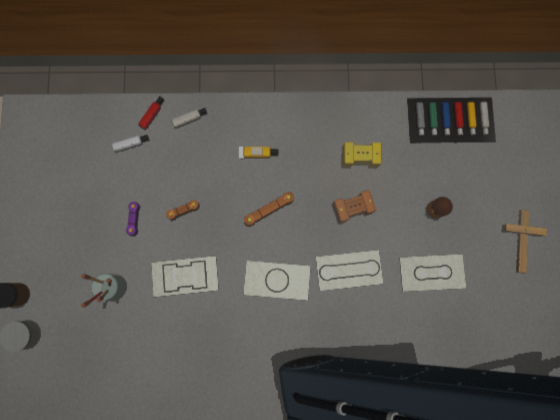

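View pics/side0.png

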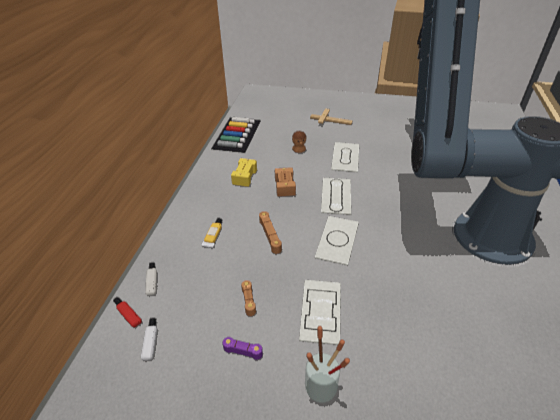

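The top view shows these candidates:
- **Forearm:** brown limb (183,210); the purple one (133,218) is the look-alike.
- **Trunk:** brown (355,206); the yellow one (362,154) is not meant.
- **Leg:** (269,208).
- **Head:** (440,207).
- **Boards:** trunk (185,277), head (277,280), leg (349,270), forearm (433,273).

The bystanders are the jar (104,288) and the paint tube (258,153).

Run:
```python
from h import *
im=cv2.imread("pics/top0.png"); hsv=cv2.cvtColor(im,cv2.COLOR_BGR2HSV)
def blob(mask,u,v,z,n):
    k,l,st,ce=cv2.connectedComponentsWithStats(mask[v-30:v+30,u-45:u+45].astype('uint8'))
    i=1+np.argmax(st[1:,4]); ys,xs=np.where(l==i); p=np.array([w("top0",a+u-45,b+v-30,z)[:2] for a,b in zip(xs,ys)])
    (c,sz,_)=r=cv2.minAreaRect((p*1000).astype('float32')); b=cv2.boxPoints(r); e=[b[1]-b[0],b[2]-b[1]]; e=max(e,key=np.linalg.norm)
    print(n,np.round(c),np.round(sz),"long-axis deg",round(np.degrees(np.arctan2(e[1],e[0]))%180,1))
sat=(hsv[...,1]>100)&(hsv[...,2]>40)
for n,u,v,z in(("fore",183,210,.02),("leg",269,208,.022),("trunk",355,206,.036),("head",440,207,.045)): blob(sat,u,v,z,n)
wh=(hsv[...,2]>150)&(hsv[...,1]<60)
wh=cv2.morphologyEx(wh.astype('uint8'),cv2.MORPH_CLOSE,np.ones((5,5)))
for n,u,v in(("bT",185,277),("bH",277,280),("bL",349,270),("bF",433,273)): blob(wh,u,v,.006,n)
print(w("top0",104,288,.08),w("top0",258,153,.01))
cv2.imwrite("pics/c1.png",cv2.resize(im[130:310,90:480],None,fx=2,fy=2,interpolation=3))
```

```text
fore [613. 343.] [27. 87.] long-axis deg 113.2
leg [612. 114.] [ 29. 147.] long-axis deg 119.3
trunk [ 614. -113.] [59. 97.] long-axis deg 105.9
head [ 604. -334.] [44. 63.] long-axis deg 112.8
bT [439. 337.] [ 86. 168.] long-axis deg 94.8
bH [424.  96.] [168.  87.] long-axis deg 84.0
bL [446. -96.] [ 86. 168.] long-axis deg 95.2
bF [ 435. -318.] [ 86. 168.] long-axis deg 91.9
[0.412  0.5193 0.08  ] [0.7669 0.1403 0.01  ]
```

View pics/c1.png

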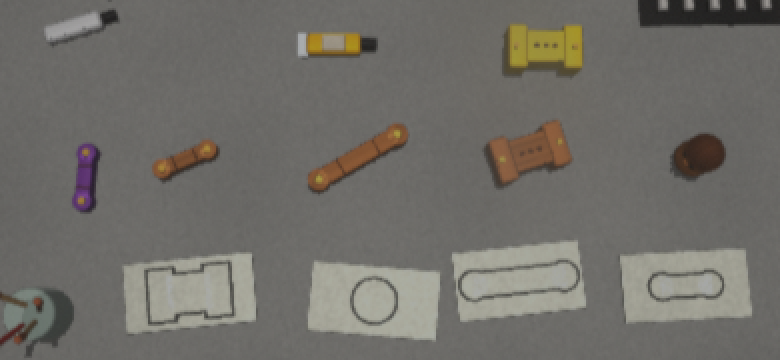

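View pics/wrist0.png

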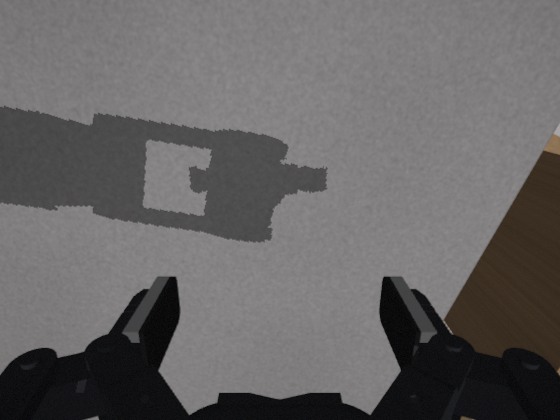

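```bash
cat >> h.py <<'E'
def mv(x,y,z,yaw=None):
    "TCP target, yaw of tool y axis (deg, mod 180) -> shift, roll"
    s=get_state(); R=np.array(s["tool_rot"]); p=np.array(s["eef_pos"]); cy=np.degrees(np.arctan2(R[1,1],R[0,1]))
    t=R.T@(np.array([x,y,z])-p); roll=0 if yaw is None else -np.radians((yaw-cy+180)%360-180)
    print("t",round(s["time"],2),"pos",p.round(4),"yaw",round(cy,2),"gap",round(s["finger_gap"],4),"grip",round(s["grip_force"],1),"-> shift",t.round(4),"roll",round(roll,4),"mm",round(1000*np.linalg.norm(t)))
E
python3 -c "
from h import *
mv(.585,-.41,.36,-20); print(np.array(capture('wrist')['T_tool_cam']).round(3))"
```

```text
t 0.15 pos [ 0.2018 -0.5913  0.4039] yaw -71.16 gap 0.0855 grip 0.0 -> shift [ 0.4212 -0.0477  0.0441] roll -0.8929 mm 426
[[ 0.001  0.945  0.328  0.085]
 [ 1.    -0.001  0.     0.001]
 [ 0.     0.328 -0.945  0.031]
 [ 0.     0.     0.     1.   ]]
```

{"fn": "arm_command", "kwargs": {
  "plan": [
    [[0.463,-0.113,0.044],-0.893,100],
    [[0.463,-0.113,0.044],-0.893,100],
    [[0.463,-0.113,0.044],-0.893,100],
    [[0.463,-0.113,0.044],-0.893,100],
    [[0.463,-0.113,0.044],-0.893,100],
    [[0.463,-0.113,0.044],-0.893,100],
    [[0.463,-0.113,0.044],-0.893,100],
    [[0.463,-0.113,0.044],-0.893,100],
    [[0.463,-0.113,0.044],-0.893,100],
    [[0.463,-0.113,0.044],-0.893,100],
    [[0.463,-0.113,0.044],-0.893,100],
    [[0.463,-0.113,0.044],-0.893,100]
  ]
}}

```text
time: 1.4
eef_pos: [0.6038, -0.3344, 0.3601]
tool_rot: [[0.34, 0.94, -0.001], [0.94, -0.34, 0.0], [-0.0, -0.001, -1.0]]
contact_force: [-0.5, -0.2, -0.5]
finger_gap: 0.0855
grip_force: 0.0
```

```bash
python3 -c "
from h import *
mv(.604,-.334,.36,-20); snap('wrist','w1')"
```

```text
t 1.4 pos [ 0.6038 -0.3344  0.3601] yaw -19.89 gap 0.0855 grip 0.0 -> shift [0.0004 0.0001 0.0001] roll 0.0019 mm 0
dict_keys(['camera_matrix', 'T_tool_cam']) [ 0.633 -0.255  0.329]
```

View pics/w1.png

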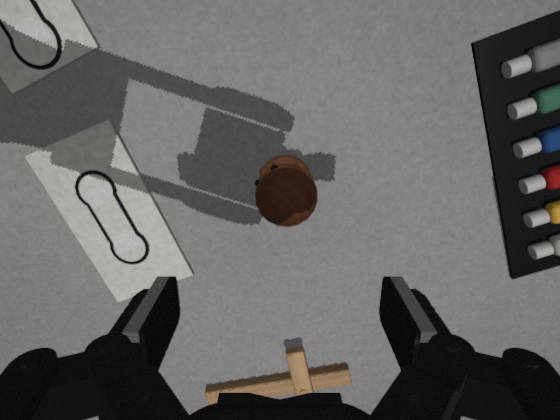

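The wrist view shows the head's hair cap at (286,196), radius about 31 px. The eyes at (257,183) and (275,167) put the nose toward the upper left, a world yaw of about 115°.

Run:
```python
from h import *
from scipy.optimize import minimize
print(w("w1",286,196,.043),w("w1",286,196,.055))
# fit axis in both views: silhouette of foot disc, head ellipsoid
a=np.linspace(0,2*np.pi,40); P=[]
for z in(0,8,16): P+=[(25*np.cos(t),25*np.sin(t),z) for t in a]
for u in np.linspace(-1.4,1.5,12):
    P+=[(26*np.cos(u)*np.cos(t),26*np.cos(u)*np.sin(t),(45+27*np.sin(u)) ) for t in a]
P=np.array(P)/1000
for fn in("w1","top0"):
    im=cv2.imread(f"pics/{fn}.png"); hs=cv2.cvtColor(im,cv2.COLOR_BGR2HSV)
    m=((hs[...,1]>90)&(im[...,2]>25)).astype('uint8'); u,v=px(fn,[.604,-.334,.036]).astype(int); r=70 if fn=="w1" else 30
    k=np.zeros_like(m); k[v-r:v+r,u-r:u+r]=1; m=cv2.morphologyEx(m*k,cv2.MORPH_OPEN,np.ones((3,3)))
    def cost(q):
        s=np.zeros(m.shape,'uint8'); pts=np.array([px(fn,[q[0]+p[0],q[1]+p[1],p[2]]) for p in P])
        for A in(P[:,2]<.0161,P[:,2]>.0161): cv2.fillConvexPoly(s,cv2.convexHull(np.round(pts[A]*16).astype('int32')),1,shift=4)
        return float((s!=m).sum())
    o=minimize(cost,[.604,-.334],method="Nelder-Mead",options=dict(initial_simplex=[[.604,-.334],[.614,-.334],[.604,-.324]],maxfev=60))
    print(fn,o.x.round(4),o.fun,m.sum())
```

```text
[ 0.6073 -0.3424  0.043 ] [ 0.6084 -0.3388  0.055 ]
w1 [ 0.6074 -0.3406] 169.0 3365
top0 [ 0.6045 -0.3389] 106.0 344
```

```bash
python3 -c "
from h import *
mv(.607,-.340,.192,25)"
```

```text
t 1.45 pos [ 0.6031 -0.3352  0.3603] yaw -19.99 gap 0.0855 grip 0.0 -> shift [-0.0031  0.0055  0.1683] roll -0.7852 mm 168
```

{"fn": "arm_command", "kwargs": {
  "plan": [
    [[-0.003,0.005,0.03],-0.785,100],
    [[-0.003,0.005,0.06],-0.785,100],
    [[-0.003,0.005,0.07],-0.785,100],
    [[-0.003,0.005,0.08],-0.785,100],
    [[-0.003,0.005,0.08],-0.785,100],
    [[-0.003,0.005,0.08],-0.785,100],
    [[-0.003,0.005,0.11],-0.785,100],
    [[-0.003,0.005,0.14],-0.785,100],
    [[-0.003,0.005,0.16],-0.785,100],
    [[-0.003,0.005,0.168],-0.785,100],
    [[-0.003,0.005,0.168],-0.785,100]
  ]
}}

```text
time: 2.55
eef_pos: [0.6059, -0.3405, 0.1917]
tool_rot: [[-0.421, 0.907, -0.002], [0.907, 0.421, 0.001], [0.002, -0.001, -1.0]]
contact_force: [-0.3, -0.4, 1.2]
finger_gap: 0.0851
grip_force: 0.0
```

{"fn": "arm_command", "kwargs": {
  "plan": [
    [[0,0,0],0,0],
    [[0,0,0],0,0],
    [[0,0,0],0,0],
    [[0,0,0],0,0],
    [[0,0,0],0,0],
    [[0,0,0],0,0],
    [[0,0,0],0,0],
    [[0,0,0],0,0]
  ]
}}

```text
time: 3.35
eef_pos: [0.6079, -0.3402, 0.1949]
tool_rot: [[-0.423, 0.906, 0.003], [0.906, 0.423, -0.003], [-0.004, 0.001, -1.0]]
contact_force: [-0.3, -0.8, 5.1]
finger_gap: 0.0499
grip_force: 62.5
```

```bash
python3 -c "
from h import *
mv(.607,-.340,.192,25); snap('wrist','w2')"
```

```text
t 3.35 pos [ 0.6079 -0.3402  0.1949] yaw 25.0 gap 0.0499 grip 62.5 -> shift [ 0.0005 -0.0007  0.0029] roll 0.0 mm 3
dict_keys(['camera_matrix', 'T_tool_cam']) [ 0.572 -0.264  0.163]
```

View pics/w2.png

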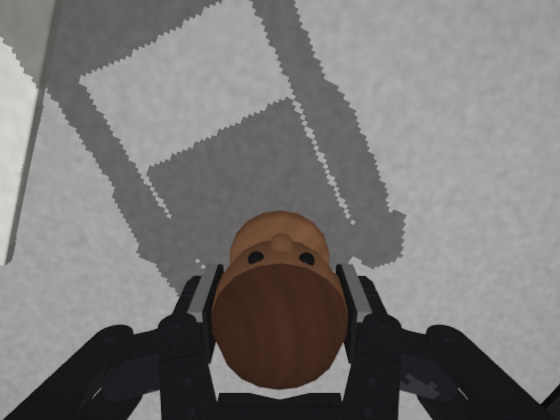

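The head is centred between the pads and facing the camera. The gap is 49.9 mm with a 5 N upward push, so the grip is a little above the widest point. I'll regrip about 8 mm lower.

{"fn": "arm_command", "kwargs": {
  "plan": [
    [[0,0,0],0,80],
    [[0,0,0],0,80],
    [[0,0,0],0,80],
    [[0,0,0.007],0,80],
    [[0,0,0.007],0,80],
    [[0,0,0.007],0,0],
    [[0,0,0.007],0,0],
    [[0,0,0.007],0,0],
    [[0,0,0.007],0,0],
    [[0,0,0.007],0,0],
    [[0,0,0.007],0,0]
  ]
}}

```text
time: 4.5
eef_pos: [0.6072, -0.3395, 0.1856]
tool_rot: [[-0.422, 0.906, -0.0], [0.906, 0.422, 0.0], [0.0, -0.0, -1.0]]
contact_force: [1.1, 0.4, 0.1]
finger_gap: 0.0502
grip_force: 62.1
```

```bash
python3 -c "
from h import *
mv(.466,.005,.36)"
```

```text
t 4.5 pos [ 0.6072 -0.3395  0.1856] yaw 24.98 gap 0.0502 grip 62.1 -> shift [ 0.3719  0.0175 -0.1743] roll 0 mm 411
```

{"fn": "arm_command", "kwargs": {
  "plan": [
    [[0,0,-0.02],0,0],
    [[0,0,-0.06],0,0],
    [[0,0,-0.11],0,0],
    [[0.04,0,-0.14],0,0],
    [[0.08,0,-0.17],0,0],
    [[0.12,0.01,-0.174],0,0],
    [[0.17,0.017,-0.174],0,0],
    [[0.22,0.017,-0.174],0,0],
    [[0.27,0.017,-0.174],0,0],
    [[0.32,0.017,-0.174],0,0],
    [[0.355,0.017,-0.174],0,0],
    [[0.372,0.017,-0.174],0,0]
  ]
}}

```text
time: 5.7
eef_pos: [0.4633, 0.0074, 0.3598]
tool_rot: [[-0.425, 0.905, -0.002], [0.905, 0.425, 0.001], [0.002, -0.002, -1.0]]
contact_force: [0.3, -0.3, -1.1]
finger_gap: 0.0497
grip_force: 62.4
```

{"fn": "arm_command", "kwargs": {
  "plan": [
    [[0,0,0],0,0],
    [[0,0,0],0,0]
  ]
}}

```text
time: 5.9
eef_pos: [0.4665, 0.0043, 0.3601]
tool_rot: [[-0.423, 0.906, 0.002], [0.906, 0.423, -0.001], [-0.002, 0.002, -1.0]]
contact_force: [-0.3, -0.3, -1.4]
finger_gap: 0.05
grip_force: 62.4
```

```bash
cat >> h.py <<'E'
def trace(fn,guess,z=.006,r=110):
    "dark tracing inside white board nearest guess -> world pts (mm) of tracing & rect; "
    im=cv2.imread(f"pics/{fn}.png"); g=cv2.cvtColor(im,cv2.COLOR_BGR2GRAY)
    gx=np.arange(-r,r+1); S=np.array([[px(fn,[guess[0]+a/1000,guess[1]+b/1000,z]) for b in(-r,r)] for a in(-r,r)]).reshape(4,2).astype('float32')
    D=np.array([[0,0],[4*r,0],[0,4*r],[4*r,4*r]],'float32')
    o=cv2.warpPerspective(g,cv2.getPerspectiveTransform(S,D),(4*r+1,4*r+1)); cv2.imwrite(f"pics/{fn}_rect.png",o)
    return o   # row=(x-gx)*2000+2r, col=(y-gy)*2000+2r
E
python3 -c "
from h import *
mv(.424,.096,.193); snap('wrist','w3'); trace('w3',(.424,.096))"
```

```text
t 5.9 pos [0.4665 0.0043 0.3601] yaw 25.01 gap 0.05 grip 62.4 -> shift [ 0.1014 -0.      0.1669] roll 0 mm 195
dict_keys(['camera_matrix', 'T_tool_cam']) [0.431 0.081 0.328]
```

View pics/w3.png

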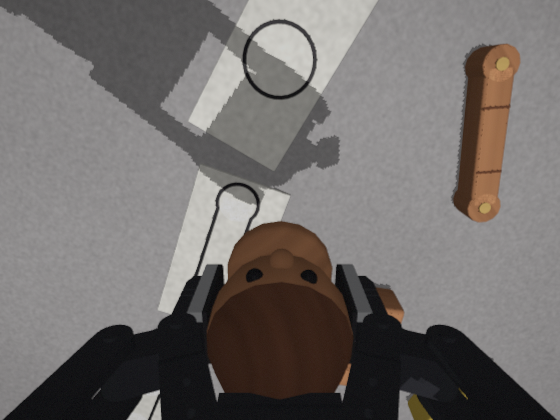

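Run:
```python
from h import *
s=get_state();R=np.array(s["tool_rot"])
for z in(0,.016): print("foot front tool-x",(R.T@(w("w3",280,222,s["eef_pos"][2]-.1856+z)-s["eef_pos"])).round(4))
im=cv2.imread("pics/w3.png",0)[5:115,225:335]
m=((cv2.adaptiveThreshold(im,255,1,1,15,12))>0).astype('uint8')
k,l,st,ce=cv2.connectedComponentsWithStats(m)
i=[j for j in range(1,k) if st[j,2]>65 and st[j,3]>65]; print(st[i])
ys,xs=np.where(l==i[0]); e=cv2.fitEllipse(cv2.convexHull(np.c_[xs,ys].astype('int32'))); print(e)
c=w("w3",e[0][0]+225,e[0][1]+5,.006); print(c); mv(c[0],c[1],.1925)
```

```text
foot front tool-x [0.023  0.0007 0.1856]
foot front tool-x [0.0294 0.0006 0.1696]
[[ 17  14  75  80 844]]
((54.07252883911133, 53.95089340209961), (74.02704620361328, 79.83055877685547), 0.7252197265625)
[0.4243 0.0968 0.006 ]
t 5.95 pos [0.4668 0.0038 0.36  ] yaw 24.95 gap 0.0498 grip 62.4 -> shift [0.1025 0.0004 0.1673] roll 0 mm 196
```

{"fn": "arm_command", "kwargs": {
  "plan": [
    [[0.03,0,0.02],0,0],
    [[0.07,0,0.05],0,0],
    [[0.103,0,0.08],0,0],
    [[0.103,0,0.11],0,0],
    [[0.103,0,0.135],0,0],
    [[0.103,0,0.15],0,0],
    [[0.103,0,0.158],0,0],
    [[0.103,0,0.163],0,0],
    [[0.103,0,0.166],0,0],
    [[0.103,0,0.166],0,0]
  ]
}}

```text
time: 6.95
eef_pos: [0.4225, 0.0979, 0.1938]
tool_rot: [[-0.422, 0.907, 0.001], [0.907, 0.422, -0.0], [-0.0, 0.001, -1.0]]
contact_force: [-0.9, -0.4, -2.2]
finger_gap: 0.0499
grip_force: 62.4
```

```bash
python3 -c "
from h import *
mv(.4239,.0977,.192); print(get_state()['contact_force'])"
```

```text
t 6.95 pos [0.4225 0.0979 0.1938] yaw 24.94 gap 0.0499 grip 62.4 -> shift [-0.0007  0.0012  0.0018] roll 0 mm 2
[-0.87201232 -0.38598304 -2.17673119]
```

{"fn": "arm_command", "kwargs": {
  "plan": [
    [[0,0.001,0.001],0,0],
    [[0,0.001,0.0015],0,0],
    [[0,0.001,0.002],0,0],
    [[0,0.001,0.002],0,0]
  ]
}}

```text
time: 7.35
eef_pos: [0.423, 0.0987, 0.192]
tool_rot: [[-0.422, 0.906, 0.001], [0.906, 0.422, -0.0], [-0.0, 0.0, -1.0]]
contact_force: [-0.1, 0.0, -2.2]
finger_gap: 0.0497
grip_force: 62.4
```

{"fn": "arm_command", "kwargs": {
  "plan": [
    [[0,0,0.0007],0,0],
    [[0,0,0.0014],0,0],
    [[0,0,0.0014],0,0]
  ]
}}

```text
time: 7.65
eef_pos: [0.4229, 0.0986, 0.1914]
tool_rot: [[-0.422, 0.906, 0.001], [0.906, 0.422, -0.0], [-0.001, 0.001, -1.0]]
contact_force: [-0.8, 0.1, 10.7]
finger_gap: 0.0498
grip_force: 62.8
```

{"fn": "arm_command", "kwargs": {
  "plan": [
    [[0,0,-0.001],0,50],
    [[0,0,-0.001],0,80],
    [[0,0,-0.001],0,100],
    [[0,0,-0.001],0,100],
    [[0,0,-0.03],0,100],
    [[0,0,-0.07],0,100],
    [[0,0,-0.12],0,100],
    [[0,0,-0.16],0,100],
    [[0,0,-0.16],0,100],
    [[0,0,-0.16],0,100]
  ]
}}

```text
time: 8.65
eef_pos: [0.4228, 0.0986, 0.351]
tool_rot: [[-0.422, 0.906, 0.002], [0.906, 0.422, -0.0], [-0.001, 0.002, -1.0]]
contact_force: [-1.0, 0.5, -0.1]
finger_gap: 0.0852
grip_force: 0.0
```

```bash
python3 -c "
from h import *
snap('wrist','w4'); mv(.614,-.113,.38,15.9)"
```

```text
dict_keys(['camera_matrix', 'T_tool_cam']) [0.387 0.175 0.319]
t 8.7 pos [0.4224 0.0986 0.35  ] yaw 24.98 gap 0.0853 grip 0.0 -> shift [-0.2727  0.0843 -0.0302] roll 0.1584 mm 287
```

View pics/w4.png

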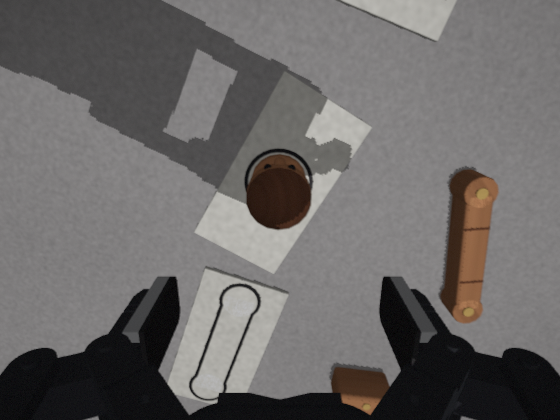

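Run:
```python
from h import *
im=cv2.imread("pics/w4.png"); 
def circ(c,r,z): return np.array([px("w4",[c[0]+r*np.cos(t),c[1]+r*np.sin(t),z]) for t in np.linspace(0,6.28,80)])
c=(.4243,.0968)
print(circ(c,.028,.006).min(0),circ(c,.028,.006).max(0)); print("foot",circ(c,.025,.006).min(0),circ(c,.025,.022).min(0),circ(c,.025,.022).max(0))
cv2.imwrite("pics/c4.png",cv2.resize(im[135:240,225:335],None,fx=5,fy=5,interpolation=2))
```

```text
[247.9 151.2] [309.2 210.4]
foot [251.2 154.5] [249.9 158.2] [307.3 213.4]
```

View pics/c4.png

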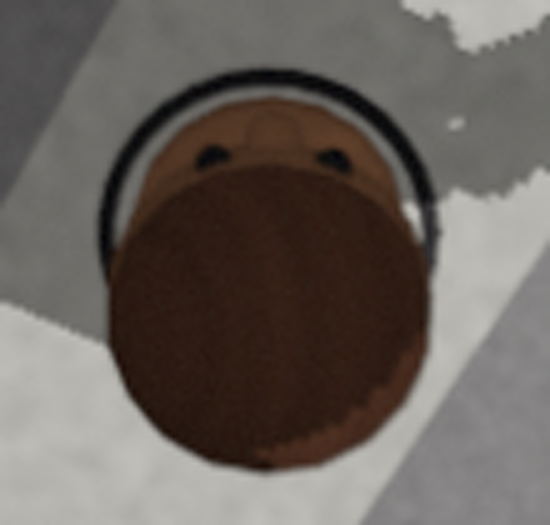

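The head is centred: the foot front edge is at crop row 97, the tracing line at row 79, with even margins left and right. Next is the trunk.

{"fn": "arm_command", "kwargs": {
  "plan": [
    [[-0.272,0.084,-0.03],0.158,100],
    [[-0.272,0.084,-0.03],0.158,100],
    [[-0.272,0.084,-0.03],0.158,100],
    [[-0.272,0.084,-0.03],0.158,100],
    [[-0.272,0.084,-0.03],0.158,100],
    [[-0.272,0.084,-0.03],0.158,100],
    [[-0.272,0.084,-0.03],0.158,100],
    [[-0.272,0.084,-0.03],0.158,100]
  ]
}}

```text
time: 9.5
eef_pos: [0.6136, -0.1131, 0.3771]
tool_rot: [[-0.273, 0.962, -0.006], [0.962, 0.273, 0.002], [0.004, -0.005, -1.0]]
contact_force: [-0.9, -0.4, -1.0]
finger_gap: 0.0858
grip_force: 0.0
```

```bash
cat >> h.py <<'E'
def rect(fn,g,z,thr=90,win=90):
    "min-area rect of brown blob near guess; edges taken at height z"
    im=cv2.imread(f"pics/{fn}.png"); hs=cv2.cvtColor(im,cv2.COLOR_BGR2HSV); m=((hs[...,1]>thr)&(hs[...,2]>25)).astype('uint8')
    m=cv2.morphologyEx(m,cv2.MORPH_OPEN,np.ones((3,3))); k,l,st,ce=cv2.connectedComponentsWithStats(m)
    u=px(fn,[g[0],g[1],z]).astype(int); i=l[u[1],u[0]]; ys,xs=np.where(l==i); h=cv2.convexHull(np.c_[xs,ys].astype('int32'))[:,0]
    P=np.array([w(fn,a,b,z)[:2] for a,b in h]); r=cv2.minAreaRect((P*1000).astype('float32')); b=cv2.boxPoints(r)
    e=max([b[1]-b[0],b[2]-b[1]],key=np.linalg.norm); print(fn,u,i,"c",np.round(r[0],1),"size",np.round(r[1],1),"axis",round(np.degrees(np.arctan2(e[1],e[0]))%180,1),st[i])
E
python3 -c "
from h import *
snap('wrist','w5'); mv(.614,-.113,.38,15.9)
for z in (.0,.042): rect('w5',(.614,-.113),z)"
```

```text
dict_keys(['camera_matrix', 'T_tool_cam']) [ 0.591 -0.032  0.346]
t 9.55 pos [ 0.613  -0.1121  0.3774] yaw 15.91 gap 0.085 grip 0.0 -> shift [-0.0011  0.0007 -0.0026] roll 0.0001 mm 3
w5 [280 172] 2 c [ 617.5 -120.2] size [ 66.4 115. ] axis 106.4 [ 248  122   69  112 6496]
w5 [280 184] 2 c [ 614.3 -109.5] size [ 58.4 101. ] axis 106.2 [ 248  122   69  112 6496]
```

View pics/w5.png

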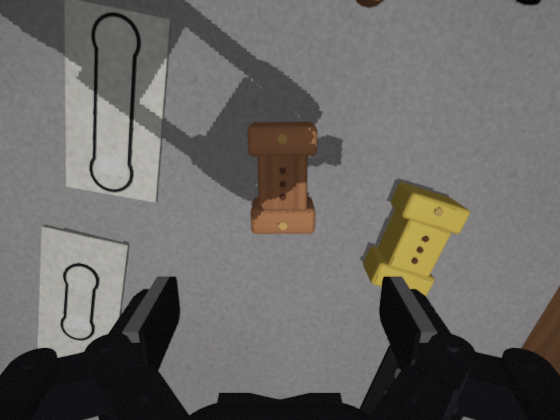

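The wrist view shows the brown trunk at (282,180) with its centre dot at (283,184), clear of the yellow look-alike at (420,240).

```bash
python3 -c "
from h import *
c=w('w5',283,184,.042);print(c); mv(c[0],c[1],.18,16.3)"
```

```text
[ 0.6159 -0.1125  0.042 ]
t 9.55 pos [ 0.613  -0.1121  0.3774] yaw 15.91 gap 0.085 grip 0.0 -> shift [-0.0019  0.0036  0.1974] roll -0.0069 mm 197
```

{"fn": "arm_command", "kwargs": {
  "plan": [
    [[-0.001,0.003,0.04],-0.007,100],
    [[-0.001,0.003,0.09],-0.007,100],
    [[-0.001,0.003,0.13],-0.007,100],
    [[-0.001,0.003,0.16],-0.007,100],
    [[-0.001,0.003,0.185],-0.007,100],
    [[-0.001,0.003,0.197],-0.007,100],
    [[-0.001,0.003,0.197],-0.007,100],
    [[-0.001,0.003,0.197],-0.007,0],
    [[-0.001,0.003,0.197],-0.007,0],
    [[-0.001,0.003,0.197],-0.007,0],
    [[-0.001,0.003,0.197],-0.007,0],
    [[-0.001,0.003,0.197],-0.007,0]
  ]
}}

```text
time: 10.75
eef_pos: [0.6177, -0.1129, 0.1852]
tool_rot: [[-0.281, 0.96, 0.003], [0.96, 0.281, -0.001], [-0.002, 0.002, -1.0]]
contact_force: [-0.2, 0.7, 6.7]
finger_gap: 0.043
grip_force: 63.5
```

{"fn": "arm_command", "kwargs": {
  "plan": [
    [[0,0,0],0,0],
    [[0,0,0],0,0],
    [[0,0,0],0,0]
  ]
}}

```text
time: 11.05
eef_pos: [0.6177, -0.1129, 0.1852]
tool_rot: [[-0.281, 0.96, 0.003], [0.96, 0.281, -0.001], [-0.002, 0.002, -1.0]]
contact_force: [-0.6, 0.6, 6.1]
finger_gap: 0.0432
grip_force: 63.5
```

```bash
python3 -c "
from h import *
mv(.445,.23,.38,4.8)"
```

```text
t 11.05 pos [ 0.6177 -0.1129  0.1852] yaw 16.33 gap 0.0432 grip 63.5 -> shift [ 0.3773 -0.0689 -0.1956] roll 0.2013 mm 431
```

```bash
python3 -c "
from h import *
mv(.439,.337,.36,4.8)"
```

```text
t 11.05 pos [ 0.6177 -0.1129  0.1852] yaw 16.33 gap 0.0432 grip 63.5 -> shift [ 0.4817 -0.0446 -0.1758] roll 0.2013 mm 515
```

{"fn": "arm_command", "kwargs": {
  "plan": [
    [[0,0,-0.02],0,0],
    [[0,0,-0.06],0,0],
    [[0,0,-0.11],0,0],
    [[0,0,-0.15],0,0],
    [[0,0,-0.175],0,0],
    [[0,0,-0.175],0,0]
  ]
}}

```text
time: 11.65
eef_pos: [0.6182, -0.1129, 0.3632]
tool_rot: [[-0.281, 0.96, 0.009], [0.96, 0.281, -0.003], [-0.006, 0.008, -1.0]]
contact_force: [0.3, -0.0, -1.9]
finger_gap: 0.0427
grip_force: 62.7
```

```bash
python3 -c "
from h import *
mv(.439,.337,.36,4.8); snap('wrist','w6'); snap('top','top1')
im=cv2.imread('pics/w6.png'); cv2.imwrite('pics/c6.png',im[150:420,140:420])
s=get_state(); print(s['contact_force'])
R=np.array(s['tool_rot']); O=np.array(s['eef_pos'])
for x in(.04,.045,.05,.055): print(x,[px('w6',O+R@np.array([x,0,zz])) for zz in(.1852,.1432)])"
```

```text
t 11.65 pos [ 0.6182 -0.1129  0.3632] yaw 16.33 gap 0.0427 grip 62.7 -> shift [ 4.822e-01 -4.540e-02 -1.000e-04] roll 0.2013 mm 484
dict_keys(['camera_matrix', 'T_tool_cam']) [ 0.595 -0.032  0.331]
dict_keys(['camera_matrix', 'origin', 'orientation']) [0.422 0.11  1.241]
[-0.82964251  0.39046248 -2.21889269]
0.04 [array([272.1, 179.3]), array([270.9, 211.3])]
0.045 [array([272.1, 168.7]), array([270.8, 197.7])]
0.05 [array([272. , 157.9]), array([270.7, 183.7])]
0.055 [array([272. , 146.8]), array([270.6, 169.3])]
```

View pics/c6.png

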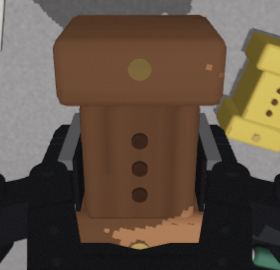

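{"fn": "arm_command", "kwargs": {
  "plan": [
    [[0.04,-0.004,0],0.05,0],
    [[0.09,-0.009,0],0.1,0],
    [[0.14,-0.013,0],0.15,0],
    [[0.19,-0.018,0],0.201,0],
    [[0.24,-0.022,0],0.201,0],
    [[0.29,-0.027,0],0.201,0],
    [[0.34,-0.032,0],0.201,0],
    [[0.39,-0.036,0],0.201,0],
    [[0.43,-0.04,0],0.201,0],
    [[0.46,-0.043,0],0.201,0],
    [[0.482,-0.045,0],0.201,0],
    [[0.482,-0.045,0],0.201,0]
  ]
}}

```text
time: 12.95
eef_pos: [0.4363, 0.3392, 0.3559]
tool_rot: [[-0.088, 0.996, -0.005], [0.996, 0.088, -0.001], [-0.001, -0.005, -1.0]]
contact_force: [0.0, 0.5, -1.8]
finger_gap: 0.0437
grip_force: 62.7
```

{"fn": "arm_command", "kwargs": {
  "plan": [
    [[0,0,0],0,0],
    [[0,0,0],0,0]
  ]
}}

```text
time: 13.15
eef_pos: [0.4385, 0.3364, 0.3571]
tool_rot: [[-0.083, 0.997, -0.002], [0.997, 0.083, -0.002], [-0.001, -0.002, -1.0]]
contact_force: [0.0, 1.4, 0.1]
finger_gap: 0.043
grip_force: 62.7
```

```bash
python3 -c "
from h import *
mv(.439,.337,.193,4.8); snap('wrist','w7'); s=get_state(); print(s['tool_rot'],s['eef_pos'])"
```

```text
t 13.15 pos [0.4385 0.3364 0.3571] yaw 4.76 gap 0.043 grip 62.7 -> shift [0.0008 0.0009 0.1641] roll -0.0006 mm 164
dict_keys(['camera_matrix', 'T_tool_cam']) [0.432 0.421 0.326]
[[-8.24964258e-02  9.96590137e-01 -1.56155433e-03]
 [ 9.96590890e-01  8.24947628e-02 -1.10110186e-03]
 [-9.68527204e-04 -1.64706779e-03 -9.99998175e-01]] [0.43874381 0.33624459 0.35746866]
```

View pics/w7.png

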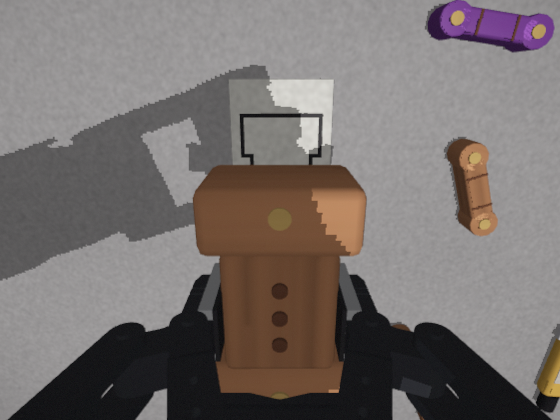

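Run:
```python
from h import *
s=get_state(); R=np.array(s["tool_rot"]);O=np.array(s["eef_pos"])
a=w("w7",241.5,116,.006);b=w("w7",322,115.5,.006); d=b-a; yaw=np.degrees(np.arctan2(d[1],d[0])); print(a,b,np.linalg.norm(d),yaw)
y=np.radians(4.8);c=(a+b)/2-.053*np.array([-np.sin(y),np.cos(y),0]); print("centre",c)
print("dot",R.T@(w("w7",280,318,O[2]-.1852+.042)-O), "end",R.T@(w("w7",280,166,O[2]-.1852+.003)-O))
```

```text
[0.4008 0.389  0.006 ] [0.471  0.3954 0.006 ] 0.07049113419430841 5.209146549207394
centre [0.44033493 0.33938588 0.006     ]
dot [0.00127725 0.00048678 0.14316688] end [0.05018723 0.00048249 0.18211959]
```

Run:
```python
from h import *
g=cv2.imread("pics/w7.png",0)
print("row130:",g[130,232:256],g[130,308:332]); print("col262:",g[104:130,262]); print("board top edge col262/300",g[70:90,300],"L/R",g[150,222:240],g[150,326:344])
```

```text
row130: [124 124 127 128 128 128 129 116  64  19  18  61 113 130 128 128 126 126
 126 127 129 130 132 132] [212 213 213 213 213 214 212 212 211 204 167  67  69  93 168 217 217 215
 214 213 213 214 210 188]
col262: [127 130 132 131 131 129 128 125 119  83  21  18  21  83 132 131 130 131
 131 132 132 132 132 132 132 131]
board top edge col262/300 [156 157 158 156 153 152 153 153 152 177 212 212 212 211 212 210 210 208
 207 205] L/R [ 95  96  97  96  97  97  96  96  95 105 125 128 130 131 131 130 128 126] [129 128 129 131 125  97 119 156 155 153 153 153 154 155 156 157 157 158]
```

Run:
```python
from h import *
y=np.radians(4.9);n=np.array([-np.sin(y),np.cos(y),0])
for (u,v,L) in((281,79.5,.085),(280.8,115,.0553)): print(w("w7",u,v,.006)-L*n)
print(np.linalg.norm(w("w7",231.3,150,.006)-w("w7",331,150,.006)))
mv(.4395,.3365,.193,4.9)
```

```text
[0.43996044 0.33731065 0.006     ]
[0.43972356 0.33770211 0.006     ]
0.09012102973224395
t 13.2 pos [0.4387 0.3362 0.3575] yaw 4.73 gap 0.0435 grip 62.7 -> shift [0.0004 0.001  0.1645] roll -0.0029 mm 164
```

{"fn": "arm_command", "kwargs": {
  "plan": [
    [[0.001,0.001,0.03],-0.003,0],
    [[0.001,0.001,0.07],-0.003,0],
    [[0.001,0.001,0.11],-0.003,0],
    [[0.001,0.001,0.14],-0.003,0],
    [[0.001,0.001,0.155],-0.003,0],
    [[0.001,0.001,0.162],-0.003,0],
    [[0.001,0.001,0.165],-0.003,0],
    [[0.001,0.001,0.165],-0.003,0]
  ]
}}

```text
time: 14.0
eef_pos: [0.4399, 0.3381, 0.1937]
tool_rot: [[-0.086, 0.996, 0.001], [0.996, 0.086, 0.0], [0.0, 0.001, -1.0]]
contact_force: [0.1, -0.7, -1.4]
finger_gap: 0.0432
grip_force: 62.7
```

{"fn": "arm_command", "kwargs": {
  "plan": [
    [[0,0,0],0,0],
    [[0,0,0],0,0]
  ]
}}

```text
time: 14.2
eef_pos: [0.4397, 0.3385, 0.1944]
tool_rot: [[-0.087, 0.996, 0.002], [0.996, 0.087, 0.001], [0.001, 0.002, -1.0]]
contact_force: [0.1, -0.1, -1.9]
finger_gap: 0.043
grip_force: 62.7
```

{"fn": "arm_command", "kwargs": {
  "plan": [
    [[-0.001,0,0.001],0,0],
    [[-0.001,0,0.002],0,0],
    [[-0.001,0,0.003],0,0],
    [[-0.001,0,0.003],0,0]
  ]
}}

```text
time: 14.6
eef_pos: [0.4394, 0.3374, 0.1911]
tool_rot: [[-0.087, 0.996, 0.001], [0.996, 0.087, 0.0], [0.0, 0.001, -1.0]]
contact_force: [-0.5, -1.3, 4.2]
finger_gap: 0.0428
grip_force: 63.3
```

{"fn": "arm_command", "kwargs": {
  "plan": [
    [[0,0,0],0,60],
    [[0,0,0],0,90],
    [[0,0,0],0,100],
    [[0,0,0],0,100],
    [[0,0,-0.03],0,100],
    [[0,0,-0.07],0,100],
    [[0,0,-0.12],0,100],
    [[0,0,-0.17],0,100],
    [[0,0,-0.19],0,100],
    [[0,0,-0.19],0,100]
  ]
}}

```text
time: 15.6
eef_pos: [0.4402, 0.3379, 0.3843]
tool_rot: [[-0.087, 0.996, 0.008], [0.996, 0.087, 0.004], [0.003, 0.008, -1.0]]
contact_force: [0.0, 0.3, -0.7]
finger_gap: 0.0852
grip_force: 0.0
```

Run:
```python
from h import *
snap('wrist','w8'); mv(.613,.114,.38,29.3)
im=cv2.imread("pics/w8.png"); cv2.imwrite("pics/c8.png",cv2.resize(im[60:300,180:380],None,fx=2.4,fy=2.4,interpolation=2))
```

```text
dict_keys(['camera_matrix', 'T_tool_cam']) [0.433 0.422 0.353]
t 15.65 pos [0.4395 0.3374 0.3819] yaw 4.99 gap 0.0855 grip 0.0 -> shift [-0.2377  0.1534  0.0022] roll -0.4243 mm 283
```

View pics/c8.png

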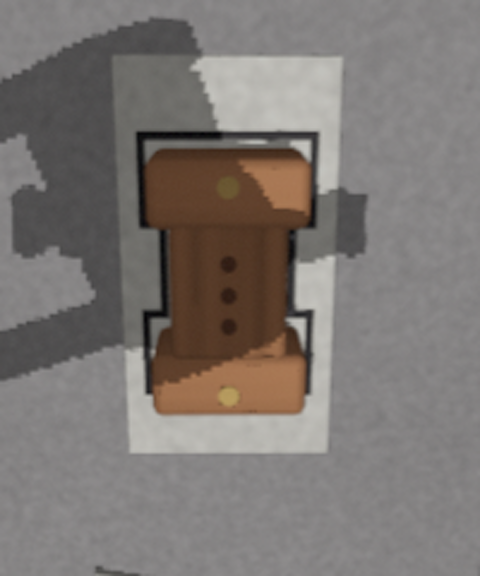

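The trunk is centred in its outline, with even margins left and right and in front. Next is the leg.

{"fn": "arm_command", "kwargs": {
  "plan": [
    [[-0.238,0.153,0.002],-0.424,100],
    [[-0.238,0.153,0.002],-0.424,100],
    [[-0.238,0.153,0.002],-0.424,100],
    [[-0.238,0.153,0.002],-0.424,100],
    [[-0.238,0.153,0.002],-0.424,100],
    [[-0.238,0.153,0.002],-0.424,100],
    [[-0.238,0.153,0.002],-0.424,100],
    [[-0.238,0.153,0.002],-0.424,100],
    [[-0.238,0.153,0.002],-0.424,100]
  ]
}}

```text
time: 16.55
eef_pos: [0.6114, 0.1143, 0.3766]
tool_rot: [[-0.49, 0.872, -0.004], [0.872, 0.49, 0.0], [0.003, -0.004, -1.0]]
contact_force: [-0.2, -0.4, -0.3]
finger_gap: 0.085
grip_force: 0.0
```

```bash
python3 -c "
from h import *
snap('wrist','w9'); mv(.613,.114,.18,29.3)
for z in (.0,.015,.03): rect('w9',(.613,.114),z)"
```

```text
dict_keys(['camera_matrix', 'T_tool_cam']) [0.57  0.188 0.345]
t 16.6 pos [0.6113 0.1147 0.3771] yaw 29.36 gap 0.0853 grip 0.0 -> shift [-0.0018  0.0017  0.197 ] roll 0.001 mm 197
w9 [281 173] 2 c [617.2 108.7] size [ 31.2 160.8] axis 119.4 [ 266   96   34  157 4064]
w9 [281 177] 2 c [615.3 112.2] size [ 29.8 153.8] axis 119.5 [ 266   96   34  157 4064]
w9 [281 181] 2 c [613.2 115.6] size [ 28.5 146.9] axis 119.5 [ 266   96   34  157 4064]
```

{"fn": "arm_command", "kwargs": {
  "plan": [
    [[-0.001,0.002,0.04],0.002,100],
    [[-0.001,0.002,0.09],0.002,100],
    [[-0.001,0.002,0.13],0.002,100],
    [[-0.001,0.002,0.16],0.002,100],
    [[-0.001,0.002,0.182],0.002,100],
    [[-0.001,0.002,0.191],0.002,100],
    [[-0.001,0.002,0.191],0.002,100],
    [[-0.001,0.002,0.191],0.002,0],
    [[-0.001,0.002,0.191],0.002,0],
    [[-0.001,0.002,0.191],0.002,0],
    [[-0.001,0.002,0.191],0.002,0],
    [[-0.001,0.002,0.191],0.002,0]
  ]
}}

```text
time: 17.8
eef_pos: [0.6152, 0.1136, 0.1885]
tool_rot: [[-0.487, 0.873, 0.002], [0.873, 0.487, 0.0], [-0.001, 0.002, -1.0]]
contact_force: [-0.1, -1.1, 8.2]
finger_gap: 0.0226
grip_force: 61.1
```

{"fn": "arm_command", "kwargs": {
  "plan": [
    [[0,0,0],0,0],
    [[0,0,0],0,0],
    [[0,0,0],0,0]
  ]
}}

```text
time: 18.1
eef_pos: [0.6153, 0.1136, 0.1885]
tool_rot: [[-0.487, 0.873, 0.002], [0.873, 0.487, 0.0], [-0.001, 0.002, -1.0]]
contact_force: [0.4, 0.5, 6.0]
finger_gap: 0.0227
grip_force: 60.6
```

```bash
python3 -c "
from h import *
mv(.446,-.096,.36,5.2)"
```

```text
t 18.1 pos [0.6153 0.1136 0.1885] yaw 29.15 gap 0.0227 grip 60.6 -> shift [-0.1008 -0.2496 -0.1718] roll 0.4181 mm 319
```

{"fn": "arm_command", "kwargs": {
  "plan": [
    [[0,0,-0.02],0,0],
    [[0,0,-0.06],0,0],
    [[0,0,-0.1],0,0],
    [[-0.01,-0.03,-0.14],0.08,0],
    [[-0.03,-0.07,-0.165],0.16,0],
    [[-0.05,-0.115,-0.172],0.25,0],
    [[-0.07,-0.16,-0.172],0.35,0],
    [[-0.09,-0.2,-0.172],0.418,0],
    [[-0.101,-0.235,-0.172],0.418,0],
    [[-0.101,-0.25,-0.172],0.418,0],
    [[-0.101,-0.25,-0.172],0.418,0],
    [[-0.101,-0.25,-0.172],0.418,0]
  ]
}}

```text
time: 19.3
eef_pos: [0.446, -0.0961, 0.3594]
tool_rot: [[-0.09, 0.996, 0.001], [0.996, 0.09, 0.0], [0.0, 0.001, -1.0]]
contact_force: [0.1, 0.4, -0.1]
finger_gap: 0.0224
grip_force: 59.8
```

```bash
python3 -c "
from h import *
mv(.446,-.096,.1955,5.2); snap('wrist','w10')"
```

```text
t 19.3 pos [ 0.446  -0.0961  0.3594] yaw 5.19 gap 0.0224 grip 59.8 -> shift [ 1.000e-04 -2.000e-04  1.639e-01] roll -0.0002 mm 164
dict_keys(['camera_matrix', 'T_tool_cam']) [ 0.439 -0.012  0.328]
```

View pics/w10.png

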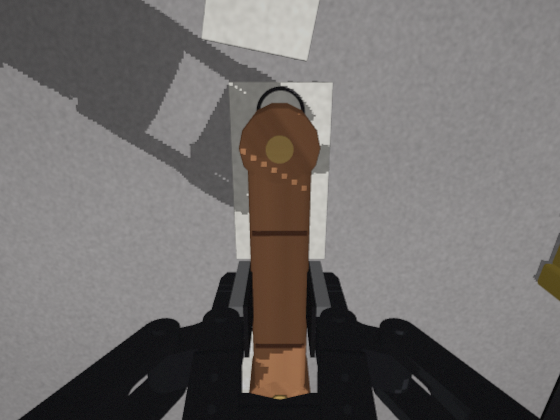

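Run:
```python
from h import *
g=cv2.imread("pics/w10.png",0)
print(g[76:90,300],g[100,222:238],g[100,324:340],g[78:92,281],g[240,228:244],g[240,318:332])
s=get_state(); R=np.array(s["tool_rot"]);O=np.array(s["eef_pos"])
print("dowel",R.T@(w("w10",280,149.5,O[2]-.1885+.030)-O),"tip",R.T@(w("w10",280.5,103.5,O[2]-.1885)-O))
```

```text
[137 138 138 138 136 133 158 197 197 198 198 198 197 196] [ 87  87  85  86  85  86  87  99 117 115 117 117 117 115 111 110] [197 197 195 193 192 190 187 173 128 140 139 141 139 139 139 142] [136 138 141 142 164 194 195 176  81  18  19  19  76 120] [147 147 146 144 139 137 136 152 193 195 195 194 191 189 188 189] [198 199 199 199 198 196 187 157 144 147 149 147 143 141]
dowel [0.06136566 0.00040306 0.15851372] tip [0.07560138 0.00067166 0.18851226]
```

Run:
```python
from h import *
a=[w("w10",u,v,.006) for u,v in((229.5,100),(235,240),(331.8,100),(325,240))]
for i in(0,2):
    d=a[i]-a[i+1]; print("axis",np.degrees(np.arctan2(d[1],d[0])))
y=np.radians(5.3);n=np.array([-np.sin(y),np.cos(y),0]); m=(a[0]+a[2])/2; m2=(a[1]+a[3])/2; e=w("w10",281,82,.006)
for q in(m,m2): print(q+n*((e-q)@n-.085))
```

```text
axis 94.94555509024201
axis 95.11284977988245
[ 0.4484313 -0.0965663  0.006    ]
[ 0.44780331 -0.09662456  0.006     ]
```

{"fn": "arm_command", "kwargs": {
  "plan": [
    [[-0.0015,0.001,0.03],0.001,0],
    [[-0.0015,0.001,0.07],0.001,0],
    [[-0.0015,0.001,0.11],0.001,0],
    [[-0.0015,0.001,0.14],0.001,0],
    [[-0.0015,0.001,0.154],0.001,0],
    [[-0.0015,0.001,0.16],0.001,0],
    [[-0.0015,0.001,0.162],0.001,0],
    [[-0.0015,0.001,0.163],0.001,0],
    [[-0.0015,0.001,0.163],0.001,0]
  ]
}}

```text
time: 20.25
eef_pos: [0.4473, -0.0977, 0.197]
tool_rot: [[-0.09, 0.996, 0.002], [0.996, 0.09, -0.001], [-0.001, 0.002, -1.0]]
contact_force: [0.0, 0.7, -1.0]
finger_gap: 0.0225
grip_force: 59.8
```

{"fn": "arm_command", "kwargs": {
  "plan": [
    [[0,0,0.001],0,0],
    [[0,0,0.002],0,0],
    [[0,0,0.0025],0,0],
    [[0,0,0.0025],0,0]
  ]
}}

```text
time: 20.65
eef_pos: [0.4469, -0.0979, 0.1945]
tool_rot: [[-0.09, 0.996, 0.001], [0.996, 0.09, -0.0], [-0.001, 0.001, -1.0]]
contact_force: [-0.4, -0.2, 4.1]
finger_gap: 0.0226
grip_force: 60.5
```

Contact, so I'll release, rise and look.

{"fn": "arm_command", "kwargs": {
  "plan": [
    [[0,0,0],0,60],
    [[0,0,0],0,90],
    [[0,0,0],0,100],
    [[0,0,0],0,100],
    [[0,0,0],0,100],
    [[0,0,-0.03],0,100],
    [[0,0,-0.07],0,100],
    [[0,0,-0.12],0,100],
    [[0,0,-0.17],0,100],
    [[0,0,-0.19],0,100],
    [[0,0,-0.19],0,100]
  ]
}}

```text
time: 21.75
eef_pos: [0.4474, -0.098, 0.3871]
tool_rot: [[-0.09, 0.996, 0.007], [0.996, 0.09, -0.004], [-0.004, 0.007, -1.0]]
contact_force: [-0.3, 0.9, -1.0]
finger_gap: 0.0855
grip_force: 0.0
```

Run:
```python
from h import *
snap('wrist','w11'); mv(.613,.343,.36,23.2)
im=cv2.imread("pics/w11.png"); cv2.imwrite("pics/c11.png",cv2.resize(im[60:300,180:380],None,fx=2.4,fy=2.4,interpolation=2))
```

```text
dict_keys(['camera_matrix', 'T_tool_cam']) [ 0.44  -0.014  0.355]
t 21.8 pos [ 0.4468 -0.0977  0.3851] yaw 5.16 gap 0.0854 grip 0.0 -> shift [0.424  0.2051 0.025 ] roll -0.3148 mm 472
```

View pics/c11.png

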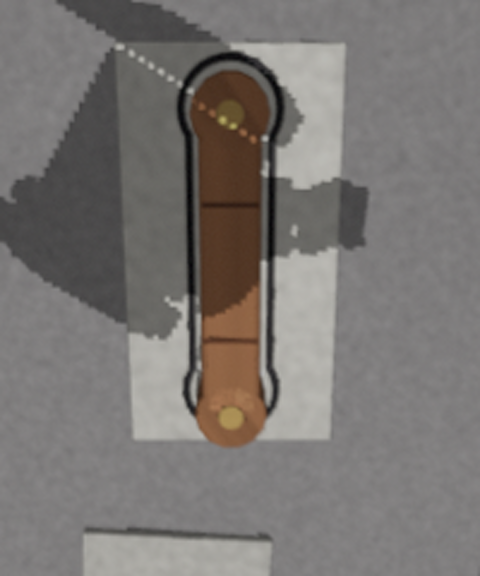

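The leg lies centred in its outline. Last is the forearm.

{"fn": "arm_command", "kwargs": {
  "plan": [
    [[0.04,0.02,0],-0.3148,100],
    [[0.09,0.044,0],-0.3148,100],
    [[0.424,0.205,0.02],-0.3148,100],
    [[0.424,0.205,0.02],-0.3148,100],
    [[0.424,0.205,0.02],-0.3148,100],
    [[0.424,0.205,0.02],-0.3148,100],
    [[0.424,0.205,0.02],-0.3148,100],
    [[0.424,0.205,0.02],-0.3148,100],
    [[0.424,0.205,0.02],-0.3148,100],
    [[0.424,0.205,0.02],-0.3148,100],
    [[0.424,0.205,0.02],-0.3148,100],
    [[0.424,0.205,0.02],-0.3148,100]
  ]
}}

```text
time: 23.0
eef_pos: [0.6121, 0.3432, 0.3606]
tool_rot: [[-0.395, 0.919, -0.005], [0.919, 0.395, -0.002], [-0.0, -0.006, -1.0]]
contact_force: [0.1, -0.8, 0.2]
finger_gap: 0.0854
grip_force: 0.0
```

```bash
python3 -c "
from h import *
snap('wrist','w12'); mv(.613,.343,.187,23.2)
for z in (.0,.013,.026): rect('w12',(.613,.343),z)"
```

```text
dict_keys(['camera_matrix', 'T_tool_cam']) [0.579 0.421 0.329]
t 23.05 pos [0.6122 0.3423 0.3613] yaw 23.19 gap 0.0856 grip 0.0 -> shift [0.0004 0.0019 0.1743] roll -0.0001 mm 174
w12 [281 175] 3 c [616.9 338.8] size [26.1 97.1] axis 112.8 [ 270  130   29   99 2281]
w12 [281 179] 3 c [615.4 342. ] size [25.1 93.2] axis 112.8 [ 270  130   29   99 2281]
w12 [281 183] 3 c [613.9 345.3] size [24.  89.3] axis 112.8 [ 270  130   29   99 2281]
```

View pics/w12.png

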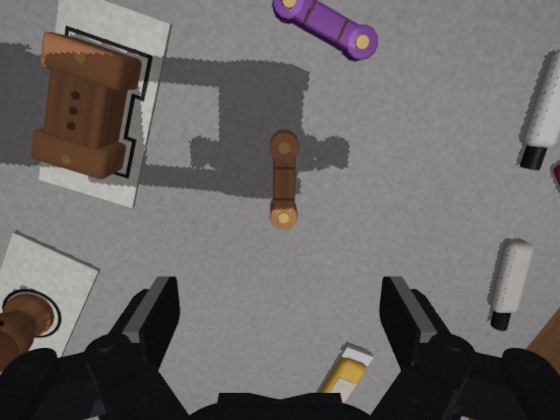

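The brown forearm is at (284,180), with the purple look-alike well away at (325,25).

{"fn": "arm_command", "kwargs": {
  "plan": [
    [[0.001,0.003,0.04],0.006,100],
    [[0.001,0.003,0.09],0.006,100],
    [[0.001,0.003,0.13],0.006,100],
    [[0.001,0.003,0.155],0.006,100],
    [[0.001,0.003,0.17],0.006,100],
    [[0.001,0.003,0.177],0.006,100],
    [[0.001,0.003,0.177],0.006,100],
    [[0.001,0.003,0.177],0.006,0],
    [[0.001,0.003,0.177],0.006,0],
    [[0.001,0.003,0.177],0.006,0],
    [[0.001,0.003,0.177],0.006,0],
    [[0.001,0.003,0.177],0.006,0]
  ]
}}

```text
time: 24.25
eef_pos: [0.6155, 0.3453, 0.188]
tool_rot: [[-0.389, 0.921, 0.002], [0.921, 0.389, 0.001], [-0.0, 0.002, -1.0]]
contact_force: [1.0, 0.2, 0.2]
finger_gap: 0.0183
grip_force: 61.0
```

{"fn": "arm_command", "kwargs": {
  "plan": [
    [[0,0,0],0,0],
    [[0,0,0],0,0],
    [[0,0,0],0,0]
  ]
}}

```text
time: 24.55
eef_pos: [0.6156, 0.3453, 0.1878]
tool_rot: [[-0.388, 0.921, 0.002], [0.921, 0.388, 0.001], [0.0, 0.002, -1.0]]
contact_force: [-1.0, 0.4, 5.4]
finger_gap: 0.0183
grip_force: 61.8
```

```bash
python3 -c "
from h import *
mv(.435,-.318,.36,1.9)"
```

```text
t 24.55 pos [0.6156 0.3453 0.1878] yaw 22.85 gap 0.0183 grip 61.8 -> shift [-0.5411 -0.4237 -0.1729] roll 0.3657 mm 709
```

{"fn": "arm_command", "kwargs": {
  "plan": [
    [[0,0,-0.02],0,0],
    [[0,0,-0.06],0,0],
    [[0,0,-0.1],0,0],
    [[-0.02,-0.016,-0.14],0.05,0],
    [[-0.05,-0.039,-0.165],0.1,0],
    [[-0.085,-0.067,-0.173],0.15,0],
    [[-0.123,-0.096,-0.173],0.2,0],
    [[-0.162,-0.127,-0.173],0.25,0],
    [[-0.201,-0.157,-0.173],0.3,0],
    [[-0.24,-0.188,-0.173],0.366,0],
    [[-0.279,-0.218,-0.173],0.366,0],
    [[-0.318,-0.249,-0.173],0.366,0]
  ]
}}

```text
time: 25.75
eef_pos: [0.5083, -0.0463, 0.3595]
tool_rot: [[-0.033, 0.999, -0.0], [0.999, 0.033, 0.0], [0.0, -0.0, -1.0]]
contact_force: [1.2, 0.3, -0.7]
finger_gap: 0.0181
grip_force: 61.1
```

```bash
python3 -c "
from h import *
mv(.435,-.318,.36,1.9)"
```

```text
t 25.75 pos [ 0.5083 -0.0463  0.3595] yaw 1.9 gap 0.0181 grip 61.1 -> shift [-0.2691 -0.0822 -0.0005] roll -0.0 mm 281
```

{"fn": "arm_command", "kwargs": {
  "plan": [
    [[-0.045,-0.014,0],0,0],
    [[-0.09,-0.027,0],0,0],
    [[-0.135,-0.041,0],0,0],
    [[-0.18,-0.055,0],0,0],
    [[-0.22,-0.067,0],0,0],
    [[-0.25,-0.077,0],0,0],
    [[-0.269,-0.083,0],0,0],
    [[-0.269,-0.083,0],0,0],
    [[-0.269,-0.083,0],0,0]
  ]
}}

```text
time: 26.65
eef_pos: [0.4347, -0.316, 0.3593]
tool_rot: [[-0.032, 1.0, -0.001], [0.999, 0.032, 0.002], [0.002, -0.001, -1.0]]
contact_force: [0.2, 0.3, -1.4]
finger_gap: 0.0181
grip_force: 61.1
```

Run:
```python
from h import *
mv(.435,-.318,.195,1.9); snap('wrist','w13')
g=cv2.imread("pics/w13.png",0); print(g[60:95,310].tolist())
for r in(110,230): print(r,g[r,215:245].tolist(),g[r,318:348].tolist())
```

```text
t 26.65 pos [ 0.4347 -0.316   0.3593] yaw 1.81 gap 0.0181 grip 61.1 -> shift [-0.0023  0.0004  0.1643] roll -0.0016 mm 164
dict_keys(['camera_matrix', 'T_tool_cam']) [ 0.432 -0.231  0.328]
[133, 133, 132, 134, 137, 138, 139, 137, 134, 132, 133, 133, 137, 139, 136, 133, 131, 130, 131, 133, 136, 137, 138, 136, 135, 154, 185, 189, 189, 190, 193, 192, 191, 190, 188]
110 [133, 134, 134, 128, 107, 100, 83, 81, 80, 79, 81, 81, 81, 83, 83, 89, 102, 111, 110, 108, 108, 107, 107, 111, 111, 112, 113, 111, 112, 113] [189, 187, 186, 187, 186, 187, 186, 187, 187, 190, 190, 191, 189, 186, 165, 117, 132, 134, 134, 135, 135, 135, 136, 137, 137, 136, 136, 136, 139, 141]
230 [139, 137, 136, 136, 135, 133, 135, 137, 137, 139, 138, 138, 138, 139, 139, 139, 139, 140, 139, 138, 135, 148, 181, 178, 178, 178, 177, 179, 181, 184] [189, 190, 191, 191, 189, 187, 187, 188, 178, 136, 133, 132, 133, 135, 136, 138, 137, 136, 134, 133, 132, 130, 132, 133, 132, 132, 132, 133, 132, 133]
```

View pics/w13.png

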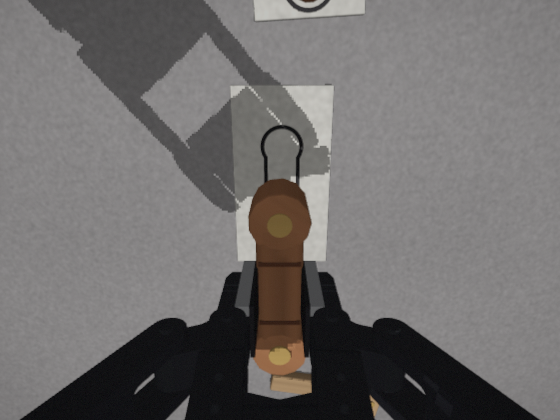

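Run:
```python
from h import *
a=[w("w13",u,v,.006) for u,v in((230.6,110),(236,230),(332.4,110),(326.3,230))]
for i in(0,2):
    d=a[i]-a[i+1]; print("axis",np.degrees(np.arctan2(d[1],d[0])))
y=np.radians(1.9);n=np.array([-np.sin(y),np.cos(y),0]); e=w("w13",281,85.3,.006)
for q in((a[0]+a[2])/2,(a[1]+a[3])/2): print(q+n*((e-q)@n-.085))
print("tracing",w("w13",281.8,128,.006)-.0502*n)
d=np.load("pics/w13.npz"); s=get_state(); R=np.array(s["tool_rot"]);O=np.array(s["eef_pos"])
for u,v,z in((280,226,.026),(279.5,355.5,.026),(280,180,.0)): print(R.T@(w("w13",u,v,O[2]-.1878+z)-O))
```

```text
axis 91.95763873867331
axis 91.65664661928827
[ 0.43718596 -0.31873775  0.006     ]
[ 0.43700108 -0.31874388  0.006     ]
tracing [ 0.43756439 -0.3199724   0.006     ]
[0.02976649 0.00073613 0.16189104]
[-0.0338582   0.00044491  0.16177429]
[0.04162536 0.00075381 0.18791289]
```

{"fn": "arm_command", "kwargs": {
  "plan": [
    [[-0.001,0.002,0.03],0,0],
    [[-0.001,0.002,0.07],0,0],
    [[-0.001,0.002,0.11],0,0],
    [[-0.001,0.002,0.14],0,0],
    [[-0.001,0.002,0.154],0,0],
    [[-0.001,0.002,0.16],0,0],
    [[-0.001,0.002,0.163],0,0],
    [[-0.001,0.002,0.163],0,0],
    [[-0.001,0.002,0.163],0,0]
  ]
}}

```text
time: 27.6
eef_pos: [0.4376, -0.3175, 0.1981]
tool_rot: [[-0.033, 0.999, 0.002], [0.999, 0.033, -0.002], [-0.002, 0.002, -1.0]]
contact_force: [0.9, -0.5, 0.1]
finger_gap: 0.0183
grip_force: 61.1
```

{"fn": "arm_command", "kwargs": {
  "plan": [
    [[0,0,0.001],0,0],
    [[0,0,0.002],0,0],
    [[0,0,0.003],0,0],
    [[0,0,0.003],0,0]
  ]
}}

```text
time: 28.0
eef_pos: [0.4371, -0.3172, 0.1938]
tool_rot: [[-0.033, 0.999, -0.0], [0.999, 0.033, 0.0], [0.0, -0.0, -1.0]]
contact_force: [-0.0, -0.6, -0.1]
finger_gap: 0.0182
grip_force: 61.1
```

{"fn": "arm_command", "kwargs": {
  "plan": [
    [[0,0,0.0005],0,0],
    [[0,0,0.001],0,0],
    [[0,0,0.001],0,0]
  ]
}}

```text
time: 28.3
eef_pos: [0.4371, -0.3172, 0.1938]
tool_rot: [[-0.033, 0.999, 0.0], [0.999, 0.033, -0.0], [-0.0, 0.0, -1.0]]
contact_force: [-1.3, 1.1, 8.7]
finger_gap: 0.0182
grip_force: 62.2
```

Contact. I'll release, rise and check everything.

{"fn": "arm_command", "kwargs": {
  "plan": [
    [[0,0,-0.001],0,60],
    [[0,0,-0.001],0,90],
    [[0,0,-0.001],0,100],
    [[0,0,-0.001],0,100],
    [[0,0,-0.001],0,100],
    [[0,0,-0.03],0,100],
    [[0,0,-0.07],0,100],
    [[0,0,-0.12],0,100],
    [[0,0,-0.17],0,100],
    [[0,0,-0.19],0,100],
    [[0,0,-0.19],0,100],
    [[0,0,-0.19],0,100]
  ]
}}

```text
time: 29.5
eef_pos: [0.4368, -0.3169, 0.3827]
tool_rot: [[-0.033, 0.999, -0.0], [0.999, 0.033, 0.0], [0.0, -0.0, -1.0]]
contact_force: [0.5, -0.3, -0.3]
finger_gap: 0.0855
grip_force: 0.0
```

Run:
```python
from h import *
snap('wrist','w14'); snap('side','side2')
a=cv2.imread("pics/w14.png")[60:300,180:380]; b=cv2.imread("pics/side2.png")[70:420,110:420]
cv2.imwrite("pics/c14.png",np.hstack([cv2.resize(a,(480,576)),cv2.resize(b,(310,350)).repeat(1,0) if 0 else cv2.copyMakeBorder(b,0,226,0,0,0)]))
```

```text
dict_keys(['camera_matrix', 'T_tool_cam']) [ 0.434 -0.232  0.351]
dict_keys(['camera_matrix', 'origin', 'orientation']) [0.408 0.911 0.821]
```

View pics/c14.png

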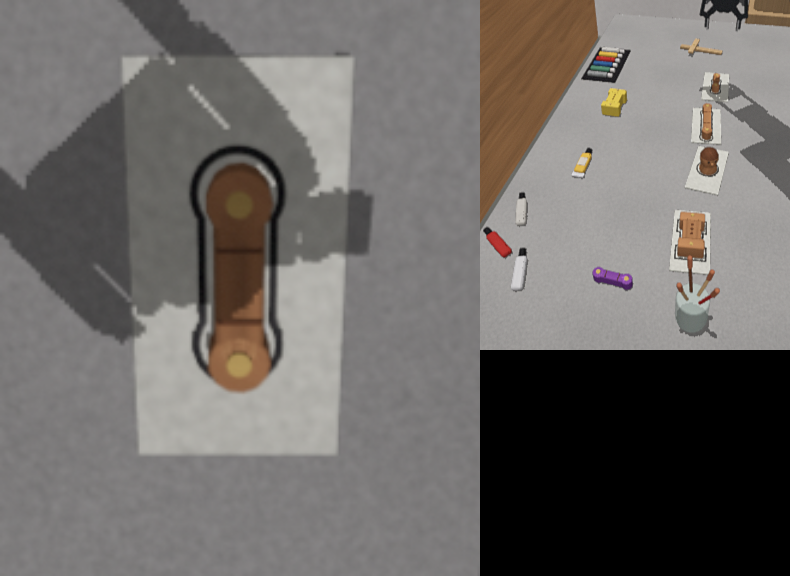

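The forearm is centred, all four parts lie in their outlines, and the jar and tube have not moved.

```bash
python3 -c "
from h import *
print(hand_in())"
```

```text
the job is handed in; nothing more can be done
None
```

I set all four puppet parts down on their own boards, and the check pictures show each centred in its outline; the jar and paint tube were left where they stood, and the job was handed in at about 30 s of the 112 s allowed.

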